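Pack spacer plates under a sprung foot until it is snug

ROBOT

A 7-joint arm with a two-finger parallel gripper is mounted at the origin on the work surface. World frame = base frame: x ahead of the robot, y to its left, z up, the work surface at z = 0. Lengths are in m, angles in degrees, forces in N, time in s.
With the tool pointing down it reaches from about 0.4 to 0.9 m from the base axis. Payload 5.6 kg.
Tool frame: the origin (TCP) lies on the mounting face of the last link; the fingertips stand 190 mm ahead of it and the grasp point (between the pads) lies 171 mm ahead of it (arm.hold_point_z is the y of the grasp point in the tool frame, in m); y points along the fingers, z is the direction in which the jaws open and shut, and the axes are right-handed (so a half turn about y gives the same grasp; the last joint's range is limited). The gripper opens to 92 mm and grips with 3 to 60 N. Pads are 20 mm wide; open, the fingers measure 128 mm over their backs; the gripper's body (75 mm by 189 mm) begins 69 mm behind the grasp point.
Start: joints at [66.578, 26.786, -0.665, 91.828, 0.344, 61.387, -3.226], TCP at [0.232, -0.607, 0.405] pointing down, gripper open.
Joint ranges: [-144.91, 144.91], [-17.63, 115.5], [-89.93, 88.59], [15.96, 139.68], [-74.01, 254.01], [8.47, 105.57], [-167.45, 167.45]. Speed limits (degrees/s): [147.25, 147.25, 180, 180, 180, 180, 180].

INTERFACE

Orientations are given as a 3x3 rotation matrix whose columns are the frame's x, y, z axes.
In Python, from bench import arm gives the robot as it stands. The module is installed in compiled form; this text tells all that it offers.
- The arm moves only by the tool arm_command, never from a script. Its argument "rows" is a list that holds one entry, the list of rows, each a list of 6 numbers: the shift along the tool's x, y, z in cm, then the turn, a rotation vector about the tool's x, y, z in degrees. A call has 1 to 10 rows; each row is the pose to reach, as a shift and turn from the pose measured when the call began, along the tool's axes at that moment; what a row does not reach only later rows make up. A row lasts 1/8 s, in which the tool goes at most 62.5 mm and 10.7 degrees, less where a joint would pass 70% of its speed; a pose out of reach is approached as far as the arm can. A call with a gripper value outside its range is refused whole. "grip" is the opening, from 0 (shut) to 1 (fully open), set as the call begins (left out, the last holds). The fingers move at their own pace and stop on an object; "force" is the grip in N (left out, the last holds). Time passes only in rows, so rows that repeat a pose let the fingers close. It gives the time, the measured TCP pose, the force and the opening at its end, in the units of the state.
- arm.read_state(): the state, without advancing time (a new reading comes with each control period).
- arm.snapshot(name): name is "scene" or "top"; returns (picture, depth): 400x640x3 uint8, red, green, blue; 400x640 float32, m along the optical axis (not along the pixel's ray), 0 where there is no reading.
- arm.camera_params(name): a dict with "fx", "fy", "cx", "cy" (pixels), "dist_coeffs" ([k1, k2, p1, p2, k3] as OpenCV has them; the pictures are not rectified), "camera_from_world" (4x4, takes a point from world to camera coordinates). Camera axes: x right, y up, looking along -z (the intrinsics and any distortion apply to the point x, -y, -z); pixel columns grow to the right and rows downward; lengths in m; the calibration is good to about 2 mm. A picture is of the moment at which its call begins. camera_params takes no time and is no camera call.
- arm.close_job(): hands the job in, once; it reports no verdict.
Trained networks look in the newest picture that a camera, given by its name, has taken for a name from the list of things; names that differ only in an ending like _2 or _b are one class to them, and where a whole thing is asked for, a point or a joint stands for the part that bears it (a point fixed in the world has none). Each returns a list of dicts, best first, with "conf" (0 to 1); they miss things now and then, are a little off and sometimes report something else, mostly with a low value. They report only what shows in the picture. A call takes as long as a camera call.
- arm.look_for(camera, name): "position" ([x, y, z] in m, in world coordinates, good to about 4 mm: the middle of the surface that is visible of it).
The state is a dict: "time": time; "q": joint angles; "qvel": joint speeds; "effort": joint torques, N m; "tool_pos": TCP position; "eef_rot": TCP orientation; "contact_force": force on the tool from outside, world axes, zero at the start; "moment": the same for the moment, N m; "grip_width": finger opening in m.
Only numpy, scipy, OpenCV 4.12 (cv2) and the standard library are available. Lean on these libraries where they do the work, as an engineer would, in place of code of your own. Each camera call takes 0.05 s, during which the arm holds its last target. There are 200 camera calls.

TASK

Pack up the gap under the red sprung foot of the white overhanging fixture arm: take the gold-coloured aluminium spacer plates from the racks one at a time and slide each flat onto the steel seat, under the foot and fully home against the two rear pins, each on top of the one before. Stop as soon as the stack is snug, with the foot bearing on the top plate; do not force in another after that. Leave the spare plates on their racks and the other things on the bench alone.

Things in the scene. Friction and masses are not known exactly. Their poses are not given: they have to be found in the camera images.
- rig: fixed base, dark plate 190 x 170 x 12 mm, with a steel seat block (36 mm wide in y, flat from x=-15 to +65, top 45 mm above the table, 45-degree lead-in 10 mm deep ahead of x=-15). Origin on the table under the middle of a home plate; plates slide in along +x (to the left, seen from the robot) until stopped by two upright 12 mm pins (near faces at x=+65, y=+-17, tops 100 mm above the table)
- seat (a point): top of the seat block, axes as the fixture base: a plate that is home has its origin at x=0, y=0 of this frame, and z = 0 for the first plate, 10 mm for the second, 20 mm for the third
- head: fixed white arm over the seat, axes as rig; origin over the seat at the foot's underside when down, 11 to 29 mm above the seat (varies). Block x=-14 to +62, y=-25 to +95, 35 to 115 mm above its origin: an upright gripper near the foot would strike it, so lean the tool back towards -x by about 30 degrees. Column x=+5 to +60, y=+50 to +95
- foot_pad (a point): middle of the flat underside of the red foot (moves with it). Foot 40 mm wide in y; flat from x=+25 to +55 of the fixture; towards the entry it slopes up from x=+25 to 12 mm higher at x=-13, smooth and slippery, so that a plate pushed in lifts it
- foot (a joint): lift of the red foot (m): 0 fully down on its own stop, at most 0.013. Spring and weight press it down with about 4 N at 0, 5 N at 0.010; a plate that lifts it needs a push of roughly 5 to 10 N. Reads 0 while there is a gap above the stack; once the stack lifts it at all, the foot bears on it
- rack_a: fixed blue rack, the one nearer the fixture, 120 x 150 x 10 mm base; two grey rests 34 mm wide (x=-15 to +55, centred at y=+-47), tops 40 mm above the table. Origin under the base, below the middle of the plates; a plate's rounded end sticks out over the -x end of its rest. Holds plate1 (y=+47) and plate2 (y=-47)
- rack_b: the same rack, further to the right; holds plate3 (y=+47) and plate4 (y=-47)
- plate1: gold-coloured aluminium spacer plate, 130 long x 50 wide x 10 mm thick, about 0.17 kg, lying flat on a rack rest at the start; all four plates are alike. Origin: centre of its underside; x along its length, z up. The end at x=+65 is square and is meant to go in first; the end at x=-65 is a half round of 25 mm radius (straight sides 50 mm apart from x=-40 to x=+65)
- plate2: gold-coloured aluminium spacer plate, the same as plate1
- plate3: gold-coloured aluminium spacer plate, the same as plate1
- plate4: gold-coloured aluminium spacer plate, the same as plate1
- ring_gauge: bystander: steel ring, 70 mm across, 25 mm high; origin under its centre
- master_ball: bystander: white ball on a stem and round foot, 81 mm high, foot 64 mm across; origin under its centre
- caliper_case: bystander: flat black case, 80 x 200 x 28 mm (x, y, z); origin under its centre
- stylus_cup: bystander: grey cup, 70 mm across, 85 mm high; origin under its centre
- cyl_square: bystander: upright steel cylinder, 60 mm across, 95 mm high; origin under its centre
- vblock: bystander: dark steel V-block, 70 x 60 x 50 mm; origin under its centre
- driver: bystander: screwdriver lying on the table on the robot side of the fixture

How it is judged:
By the outcome, as a careful person would: the job done as asked, in the order asked, and still so for the second after the job is handed in, with the robot touching nothing.
It also fails if it takes over 72 s, if anything falls off the work surface, if the arm or the gripper's body presses on something with over 40 N, if the wrist force passes 120 N, or if a joint passes its speed limit or range.

## Working session

There is one attempt and no reset: what is moved stays moved. The work goes in short steps, Python scripts to look and compute and a tool call to move; the robot and the scene stay as the last step left them, time stands still between calls to the robot, and variables do not carry over. Pictures are saved under pics/ and viewed, about 8 in all and at most 12, crops included, and the job is handed in when it is done.

Besides the shell and the picture viewer there is one more tool, called as name(argument=value, ...), one argument or row to a line, values as JSON. arm_command: Moves the arm, as the interface text tells. Its arguments: {"type":"object","properties":{"rows":{"type":"array","items":{"type":"array","items":{"type":"array","items":{"type":"number"}}}},"grip":{"type":"number"},"force":{"type":"number"}},"required":["rows"]}

```bash
mkdir -p pics; cat > h.py <<'E'
import numpy as np, cv2
from bench import arm
def snap(n):
    im,d=arm.snapshot(n); return im,d
def save(im,f,crop=None,s=1):
    if crop: x0,y0,x1,y1=crop; im=im[y0:y1,x0:x1]
    im=cv2.resize(im,None,fx=s,fy=s,interpolation=cv2.INTER_CUBIC)
    cv2.imwrite('pics/'+f,im[...,::-1])
def cloud(n,d):
    p=arm.camera_params(n); K=np.array([[p['fx'],0,p['cx']],[0,p['fy'],p['cy']],[0,0,1]])
    v,u=np.mgrid[:d.shape[0],:d.shape[1]]
    r=cv2.undistortPoints(np.stack([u,v],-1).reshape(-1,1,2).astype(np.float64),K,np.array(p['dist_coeffs'],float)).reshape(-1,2)
    z=d.reshape(-1); c=np.stack([r[:,0]*z,-r[:,1]*z,-z,np.ones_like(z)],1)
    w=(np.linalg.inv(np.array(p['camera_from_world']))@c.T).T[:,:3]
    w[z==0]=np.nan
    return w.reshape(d.shape+(3,))
E
python3 - <<'E'
from h import *
for n in ['scene','top']:
    im,d=snap(n); save(im,n+'0.png'); np.savez(n+'0.npz',im=im,d=d)
    for t in ['plate1','rig','head','foot_pad','rack_a','driver']:
        print(n,t,[(np.round(o['position'],3).tolist(),round(o['conf'],2)) for o in arm.look_for(n,t)][:5])
s=arm.read_state(); print(s)
E
```

```text
scene plate1 [([0.531, -0.116, 0.052], 0.87), ([0.484, -0.349, 0.053], 0.81), ([0.622, -0.121, 0.046], 0.8), ([0.568, -0.328, 0.051], 0.57)]
scene rig [([0.582, 0.168, 0.013], 0.56)]
scene head [([0.538, 0.173, 0.145], 0.83), ([0.485, -0.352, 0.05], 0.25)]
scene foot_pad [([0.58, 0.185, 0.079], 0.63)]
scene rack_a [([0.562, -0.126, 0.015], 0.95), ([0.516, -0.335, 0.01], 0.61)]
scene driver [([0.435, -0.032, 0.021], 0.77), ([0.58, 0.171, 0.009], 0.35)]
top plate1 [([0.619, -0.116, 0.044], 0.96), ([0.568, -0.323, 0.049], 0.8), ([0.526, -0.105, 0.048], 0.79), ([0.472, -0.34, 0.051], 0.65)]
top rig [([0.53, 0.248, 0.017], 0.76)]
top head [([0.7, -0.024, 0.025], 0.71), ([0.525, 0.194, 0.183], 0.57)]
top foot_pad []
top rack_a [([0.576, -0.098, 0.012], 0.84), ([0.521, -0.308, 0.009], 0.73), ([0.434, -0.026, 0.022], 0.34)]
top driver [([0.43, -0.023, 0.022], 0.85)]
{'time': 0.7, 'q': array([66.57877406, 26.78449085, -0.66444938, 91.83081298,  0.34688883,
       61.38611515, -3.22393067]), 'qvel': array([ 0.10564864, -0.02520639,  0.04924881,  0.06718842, -0.01169625,
       -0.01010268, -0.01894612]), 'effort': array([ 1.92112798e-04, -5.20264614e+01, -1.25502454e-02, -2.44010979e+01,
       -5.67217253e-02,  1.13227026e-02,  2.40772812e-05]), 'tool_pos': array([ 0.23244038, -0.60699999,  0.4046862 ]), 'eef_rot': array([[-9.33851703e-01, -7.72797058e-05,  3.57660442e-01],
       [-3.57660439e-01, -4.53676381e-05, -9.33851706e-01],
       [ 8.83939945e-05, -9.99999996e-01,  1.47267526e-05]]), 'contact_force': array([-0.38361935,  0.3024453 ,  0.04578478]), 'moment': array([-0.01291962, -0.03180852, -0.00076653]), 'grip_width': 0.09234940632117772}
```

View pics/scene0.png

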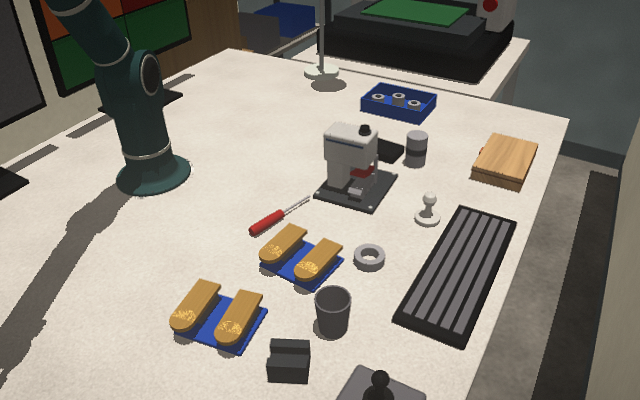

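View pics/top0.png

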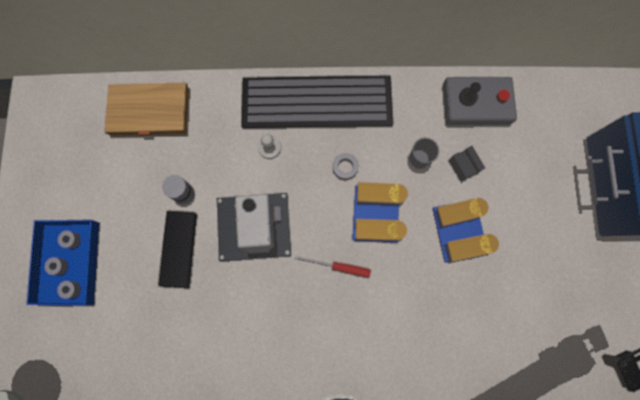

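```bash
python3 - <<'E'
from h import *
for n in ['top','scene']:
    z=np.load(n+'0.npz'); im,d=z['im'].astype(int),z['d']; w=cloud(n,d)
    p=arm.camera_params(n); print(n,'cam at',np.round(np.linalg.inv(np.array(p['camera_from_world']))[:3,3],3),p['fx'])
    hsv=cv2.cvtColor(z['im'],cv2.COLOR_RGB2HSV)
    g=(hsv[...,0]>10)&(hsv[...,0]<30)&(hsv[...,1]>110)&(w[...,2]>.035)&(w[...,2]<.06)&(w[...,0]<.8)
    k,l,st,c=cv2.connectedComponentsWithStats(g.astype(np.uint8))
    for i in range(1,k):
        if st[i,4]<150: continue
        q=w[l==i]; r=cv2.minAreaRect((q[:,:2]*1000).astype(np.float32)); print('plate',np.round(r[0],1),np.round(r[1],1),round(r[2],1),'z',np.round(np.median(q[:,2]),4))
    m=(np.abs(w[...,2]-.012)<.005)&(w[...,0]>.42)&(w[...,0]<.72)&(w[...,1]>.03)&(w[...,1]<.32)&(im.sum(-1)<270)
    k,l,st,c=cv2.connectedComponentsWithStats(m.astype(np.uint8)); i=1+np.argmax(st[1:,4]); q=w[l==i]
    r=cv2.minAreaRect((q[:,:2]*1000).astype(np.float32)); print('rig',np.round(r[0],1),np.round(r[1],1),round(r[2],1),np.median(q[:,2]))
    R=(w[...,0]>.42)&(w[...,0]<.72)&(w[...,1]>.03)&(w[...,1]<.32)&(w[...,2]>.1)
    q=w[R&(w[...,2]<.3)]; h,b=np.histogram(q[:,2],np.arange(.1,.25,.004)); print(dict(zip(np.round(b,3).tolist(),h.tolist())))
    q=w[(np.abs(w[...,2]-.045)<.006)&(w[...,0]>.45)&(w[...,0]<.65)&(w[...,1]>.08)&(w[...,1]<.27)]
    print('seatlevel',len(q),np.round(q[:80:4],3).tolist())
    save(z['im'],n+'c.png',(295,105,415,220) if n=='scene' else (200,170,310,280),5)
E
```

```text
top cam at [0.378 0.054 1.226] 466.2105364530232
plate [ 620. -115.] [124.5  48.9] 86.3 z 0.0502
plate [ 568.5 -323.6] [ 47.3 128.9] 12.5 z 0.0507
plate [ 524.1 -107.4] [125.2  47.4] 87.1 z 0.0507
plate [ 475.4 -341.2] [ 47.  127.7] 10.6 z 0.0505
rig [541.1 221.6] [166.5 187.8] 3.7 0.012409350710992584
{0.1: 3, 0.104: 4, 0.108: 12, 0.112: 12, 0.116: 15, 0.12: 13, 0.124: 10, 0.128: 6, 0.132: 17, 0.136: 11, 0.14: 14, 0.144: 13, 0.148: 10, 0.152: 9, 0.156: 7, 0.16: 11, 0.164: 16, 0.168: 28, 0.172: 62, 0.176: 580, 0.18: 864, 0.184: 88, 0.188: 17, 0.192: 7, 0.196: 64, 0.2: 26, 0.204: 0, 0.208: 0, 0.212: 0, 0.216: 0, 0.22: 0, 0.224: 0, 0.228: 0, 0.232: 0, 0.236: 0, 0.24: 0, 0.244: 0}
seatlevel 91 [[0.589, 0.167, 0.045], [0.586, 0.166, 0.049], [0.587, 0.156, 0.044], [0.584, 0.159, 0.043], [0.582, 0.164, 0.042], [0.582, 0.154, 0.042], [0.579, 0.164, 0.045], [0.579, 0.154, 0.042], [0.576, 0.161, 0.045], [0.573, 0.166, 0.047], [0.574, 0.157, 0.041], [0.571, 0.164, 0.046], [0.571, 0.154, 0.043], [0.569, 0.159, 0.041], [0.566, 0.162, 0.042], [0.563, 0.164, 0.047], [0.563, 0.154, 0.043], [0.56, 0
[... 575 characters left out ...]
72, 0.16: 72, 0.164: 78, 0.168: 82, 0.172: 81, 0.176: 172, 0.18: 461, 0.184: 38, 0.188: 16, 0.192: 18, 0.196: 40, 0.2: 0, 0.204: 0, 0.208: 0, 0.212: 0, 0.216: 0, 0.22: 0, 0.224: 0, 0.228: 0, 0.232: 0, 0.236: 0, 0.24: 0, 0.244: 0}
seatlevel 376 [[0.515, 0.236, 0.046], [0.517, 0.225, 0.047], [0.518, 0.224, 0.044], [0.515, 0.224, 0.04], [0.588, 0.245, 0.051], [0.517, 0.215, 0.042], [0.582, 0.244, 0.046], [0.475, 0.181, 0.046], [0.486, 0.182, 0.049], [0.575, 0.236, 0.046], [0.585, 0.239, 0.047], [0.474, 0.182, 0.042], [0.487, 0.18, 0.047], [0.498, 0.184, 0.048], [0.518, 0.208, 0.041], [0.582, 0.233, 0.046], [0.475, 0.18, 0.04], [0.489, 0.178, 0.046], [0.499, 0.182, 0.047], [0.517, 0.187, 0.049]]
```

View pics/scenec.png

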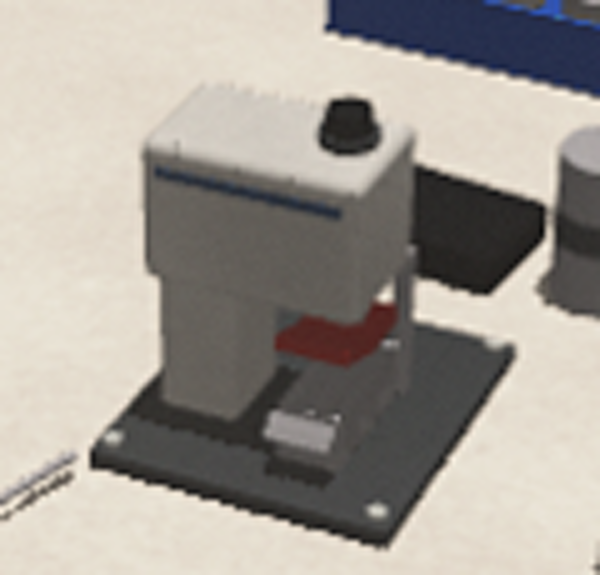

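View pics/topc.png

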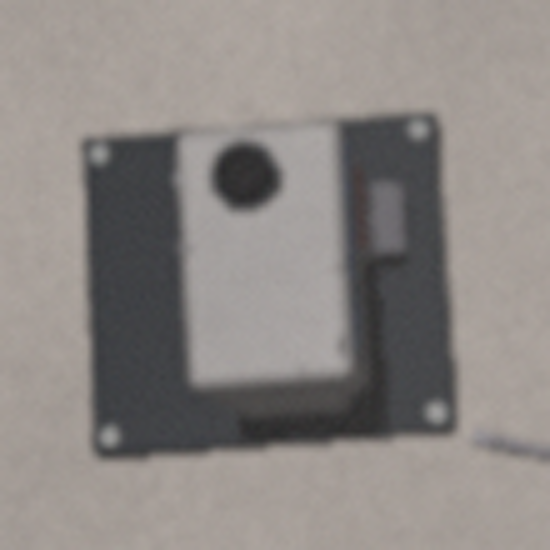

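```bash
python3 - <<'E'
from h import *
a=np.radians(93.7); X=np.array([np.cos(a),np.sin(a)]); Y=np.array([-X[1],X[0]])
for n in ['top','scene']:
    z=np.load(n+'0.npz'); im,w=z['im'].astype(int),cloud(n,z['d'])
    m=(w[...,0]>.42)&(w[...,0]<.68)&(w[...,1]>.08)&(w[...,1]<.32)
    u=w[...,:2]@X*1000; v=w[...,:2]@Y*1000; zz=w[...,2]*1000
    b={'top':[541.1,221.6],'scene':[543.7,218.7]}[n]; print(n,'base centre uv',np.round([np.dot(b,X),np.dot(b,Y)],1))
    def hist(name,arr,mm,step=3):
        h,e=np.histogram(arr[mm],np.arange(np.floor(arr[mm].min()),arr[mm].max()+step,step)); print(name,[(int(x),int(c)) for x,c in zip(e,h) if c>max(3,.03*h.sum())])
    t=m&(abs(zz-179)<5); q=np.stack([u[t],v[t]],1).astype(np.float32); r=cv2.minAreaRect(q); print('headtop',np.round(r[0],1),np.round(r[1],1),round(r[2],1),'z',np.round(np.median(zz[t]),2), 'pct u',np.percentile(u[t],[1,99]).round(1),'v',np.percentile(v[t],[1,99]).round(1))
    if n=='scene':
        t=m&(zz>115)&(zz<165); hist('u side',u,t,2); hist('v side',v,t,2)
        # line fits of the two faces
        f=t&(v<(np.percentile(v[t],3)+4)); 
    s=m&(abs(zz-45)<3)&(v>-620)&(v<-520); hist('seat u',u,s); hist('seat v',v,s)
    rd=m&(im[...,0]>1.8*im[...,1])&(im[...,0]>60)&(zz>40)
    print('red',rd.sum(),[(int(a),int(b),int(c)) for a,b,c in zip(u[rd],v[rd],zz[rd])][::4])
E
```

```text
top base centre uv [ 186.2 -554.3]
headtop [ 165.4 -544.8] [117.5  76.5] 89.7 z 180.4 pct u [128.2 202.1] v [-602.4 -487.3]
seat u [(115, 8), (118, 11), (121, 10), (124, 12), (127, 14)]
seat v [(-599, 4), (-596, 6), (-593, 5), (-590, 5), (-587, 5), (-584, 4), (-581, 6), (-578, 6), (-572, 5), (-566, 5)]
red 0 []
scene base centre uv [ 183.2 -556.7]
headtop [ 162.1 -546. ] [120.1  77. ] 89.9 z 180.92 pct u [125.3 197.6] v [-605.6 -488.2]
u side [(125, 164), (127, 295), (129, 202), (131, 63)]
v side [(-608, 28), (-606, 143)]
seat u [(114, 10), (117, 11), (120, 14), (126, 15), (129, 11), (132, 10), (138, 12), (141, 8), (144, 10), (147, 11), (150, 8), (153, 13), (156, 8), (159, 11), (165, 9), (168, 10)]
seat v [(-601, 20), (-598, 25), (-595, 21), (-592, 20), (-589, 19), (-586, 17), (-583, 14), (-580, 14), (-577, 17), (-574, 13), (-571, 13), (-568, 15), (-565, 10), (-532, 13)]
red 153 [(189, -591, 76), (183, -590, 76), (186, -600, 77), (179, -600, 78), (165, -564, 74), (172, -595, 78), (189, -600, 69), (151, -570, 80), (162, -577, 75), (167, -591, 76), (170, -601, 78), (140, -567, 83), (146, -575, 82), (154, -583, 79), (163, -590, 76), (165, -600, 77), (131, -565, 85), (135, -574, 85), (143, -582, 82), (149, -590, 81), (158, -598, 78), (128, -561, 83), (128, -572, 85), (132, -581, 85), (139, -589, 83), (147, -597, 81), (167, -600, 70), (129, -569, 81), (129, -580, 84), (133, -589, 84), (137, -598, 84), (159, -600, 71), (128, -580, 82), (131, -590, 83), (137, -598, 81), (127, -583, 80), (129, -593, 81), (140, -600, 76), (127, -600, 81)]
```

```bash
cat >> h.py <<'E'
from scipy.spatial.transform import Rotation as Ro
RIG=(.571,.177,93.7)
P={1:(.525,-.110,86),2:(.620,-.117,86),3:(.476,-.343,101),4:(.569,-.3245,101)}
TIPX=-.026
def tgt(pose,dx=0,dy=0,zu=.04,tipz=.006,lean=30,tipx=TIPX):
    """tool pose for plate whose origin is dx,dy from pose in its own axes, underside at zu; tip tipz above underside"""
    a=np.radians(pose[2]); X=np.array([np.cos(a),np.sin(a),0]); Y=np.array([-X[1],X[0],0]); Z=np.array([0,0,1.])
    l=np.radians(lean); y=np.sin(l)*X-np.cos(l)*Z; z=-Y; x=np.cross(y,z)
    p=np.array([pose[0],pose[1],0])+X*(dx+tipx)+Y*dy+Z*(zu+tipz)
    return p-.19*y,np.stack([x,y,z],1)
def row(t,s=None):
    s=s or arm.read_state(); R=s['eef_rot']
    return np.round(np.r_[R.T@(t[0]-s['tool_pos'])*100,Ro.from_matrix(R.T@t[1]).as_rotvec(degrees=True)],2).tolist()
def st():
    s=arm.read_state(); R=s['eef_rot']; tip=s['tool_pos']+.19*R[:,1]
    a=np.radians(RIG[2]); X=np.array([np.cos(a),np.sin(a),0]);Y=np.array([-X[1],X[0],0]); d=tip-np.array([RIG[0],RIG[1],0])
    F=s['contact_force']
    print('t',round(s['time'],2),'tip',tip.round(4),'rigtip mm',(np.array([d@X,d@Y,d[2]])*1000).round(1),'F rig',np.round([F@X,F@Y,F[2]],1),'w',round(s['grip_width'],4)); return s
E
python3 - <<'E'
from h import *
st()
print(row(tgt(P[1],zu=.14))); print(row(tgt(P[1],zu=.06)))
E
```

```text
t 0.7 tip [ 0.2324 -0.607   0.2147] rigtip mm [-760.5  388.5  214.7] F rig [0.3 0.4 0. ] w 0.0923
[-39.99, 9.41, -24.98, -17.01, -63.49, 26.68]
[-39.99, 17.41, -24.98, -17.01, -63.49, 26.68]
```

arm_command(
  rows=[
    [[-5, 1.2, -3.1, -2.1, -7.9, 3.3], [-10, 2.4, -6.2, -4.3, -15.9, 6.7], [-15, 3.5, -9.4, -6.4, -23.8, 10], [-20, 4.7, -12.5, -8.5, -31.7, 13.3], [-25, 5.9, -15.6, -10.6, -39.7, 16.7], [-30, 7.1, -18.7, -12.8, -47.6, 20], [-35, 8.2, -21.9, -14.9, -55.6, 23.3], [-40, 9.4, -25, -17, -63.5, 26.7], [-40, 9.4, -25, -17, -63.5, 26.7], [-40, 9.4, -25, -17, -63.5, 26.7]],
  ],
  grip=0.75,
  force=50,
)

```text
time: 1.95
tool_pos: [0.5164, -0.2312, 0.3105]
eef_rot: [[-0.061, 0.035, 0.998], [-0.864, 0.498, -0.071], [-0.499, -0.866, -0.0]]
contact_force: [-0.7, -0.7, -0.6]
grip_width: 0.0688
```

```bash
python3 - <<'E'
from h import *
s=st(); print(s['q'].round(1))
print(row(tgt(P[1],zu=.14))); print(row(tgt(P[1],zu=.04,tipz=.003)))
im,d=snap('scene'); save(im,'s1.png',(200,0,440,330),1.8)
E
```

```text
t 1.95 tip [ 0.5231 -0.1366  0.1458] rigtip mm [-309.8   68.   145.8] F rig [-0.7  0.7 -0.6] w 0.0688
[ 50.9  33.5 -31.5 103.3 -13.7  57.9  26.7]
[-0.05, 0.02, 0.01, -0.02, -0.05, 0.05]
[5.1, 8.94, 0.01, -0.02, -0.05, 0.05]
```

View pics/s1.png

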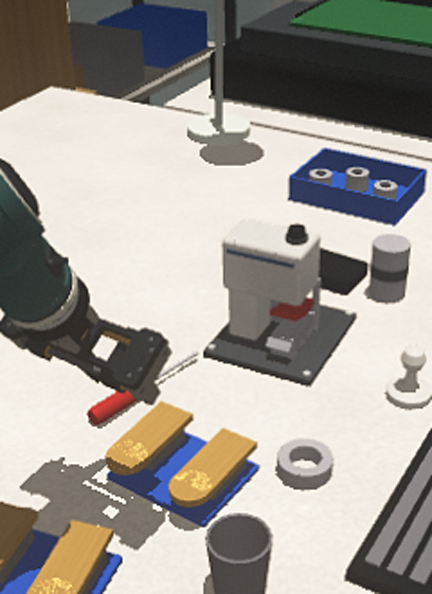

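arm_command(
  rows=[
    [[1.5, 2.7, 0, 0, 0, 0], [3.0, 5.3, 0, 0, 0, 0], [4.3, 7.5, 0, 0, 0, 0], [5.0, 8.7, 0, 0, 0, 0], [5.1, 8.9, 0, 0, 0, 0], [5.1, 8.9, 0, 0, 0, 0]],
  ],
)

```text
time: 2.75
tool_pos: [0.5163, -0.2321, 0.2088]
eef_rot: [[-0.063, 0.037, 0.997], [-0.865, 0.497, -0.073], [-0.498, -0.867, 0.001]]
contact_force: [0.0, 0.3, -0.1]
grip_width: 0.069
```

arm_command(
  rows=[
    [[0, 0, 0, 0, 0, 0], [0, 0, 0, 0, 0, 0], [0, 0, 0, 0, 0, 0], [0, 0, 0, 0, 0, 0], [0, 0, 0, 0, 0, 0]],
  ],
  grip=0.0,
  force=50,
)

```text
time: 3.38
tool_pos: [0.5165, -0.2324, 0.2093]
eef_rot: [[-0.062, 0.038, 0.997], [-0.865, 0.497, -0.073], [-0.498, -0.867, 0.002]]
contact_force: [-0.2, -1.2, 5.0]
grip_width: 0.049
```

```bash
python3 - <<'E'
from h import *
s=st(); print(s['contact_force'],s['moment'])
im,d=snap('scene'); save(im,'s2.png',(220,180,400,310),4)
print(row(tgt(P[1],zu=.08,tipz=.003)),row(tgt(RIG,dx=-.15,zu=.09,tipz=.003)))
E
```

```text
t 3.38 tip [ 0.5237 -0.138   0.0445] rigtip mm [-311.3   67.6   44.5] F rig [-1.2  0.3  5. ] w 0.049
[-0.18566728 -1.24103192  4.98372711] [-0.2204373   0.04219363  0.06557985]
[-2.05, -3.24, 0.0, -0.17, -0.12, 0.13] [-14.87, 2.98, 6.17, -4.01, -6.79, 0.13]
```

View pics/s2.png

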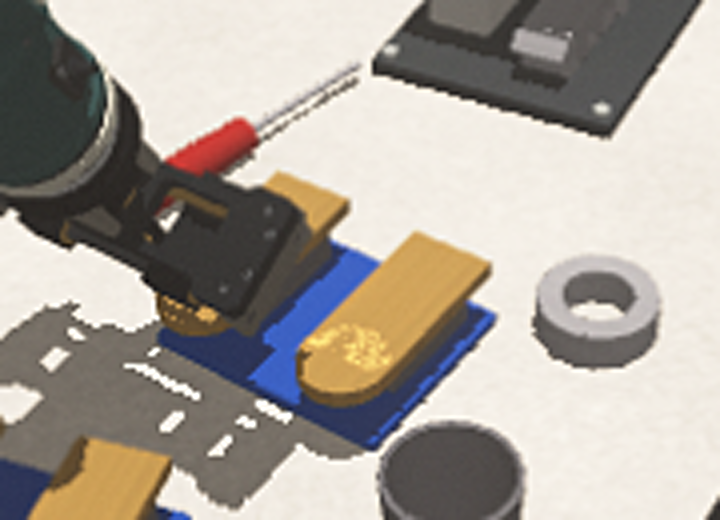

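arm_command(
  rows=[
    [[-0.5, -0.9, 0, 0, 0, 0], [-1.5, -2.6, 0, 0, 0, 0], [-2.5, -4.3, 0, 0, 0, 0], [-5.5, -2.5, 1.5, -1, -1.7, 0], [-8.5, -0.7, 3.1, -2, -3.4, 0], [-11.5, 1.1, 4.6, -3, -5.1, 0], [-13.9, 2.4, 5.7, -3.7, -6.3, 0.1], [-14.9, 3, 6.2, -4, -6.8, 0.1], [-14.9, 3, 6.2, -4, -6.8, 0.1], [-14.9, 3, 6.2, -4, -6.8, 0.1]],
  ],
)

```text
time: 4.68
tool_pos: [0.5884, -0.0948, 0.2575]
eef_rot: [[0.054, -0.031, 0.998], [-0.865, 0.497, 0.063], [-0.498, -0.867, -0.0]]
contact_force: [0.4, 0.5, -1.9]
grip_width: 0.0493
```

```bash
python3 - <<'E'
from h import *
s=st(); 
im,d=snap('scene'); save(im,'s3.png',(250,110,420,250),4); w=cloud('scene',d); np.savez('s3.npz',im=im,d=d)
hsv=cv2.cvtColor(im,cv2.COLOR_RGB2HSV)
g=(hsv[...,0]>10)&(hsv[...,0]<30)&(hsv[...,1]>110)&(w[...,1]>-.06)&(w[...,1]<.2)&(w[...,0]<.7)&(w[...,0]>.5)&(w[...,2]>.05)
q=w[g]; a=np.radians(RIG[2]); X=np.array([np.cos(a),np.sin(a)]);Y=np.array([-X[1],X[0]])
u=(q[:,:2]-RIG[:2])@X*1000; v=(q[:,:2]-RIG[:2])@Y*1000
top=q[:,2]>np.percentile(q[:,2],30)
print(len(q),np.percentile(u,[1,99]),np.percentile(v,[1,99]))
A=np.c_[u[top],v[top],np.ones(top.sum())]; c=np.linalg.lstsq(A,q[top,2]*1000,rcond=None)[0]; print('plane dz/du,dz/dv,z0',c)
print(row(tgt(RIG,dx=-.10,zu=.0465,tipz=.003)))
E
```

```text
t 4.67 tip [ 5.824e-01 -2.000e-04  9.280e-02] rigtip mm [-177.6    0.    92.8] F rig [ 0.5 -0.4 -1.9] w 0.0493
319 [-238.4671056  -171.25679203] [-53.03010551  24.64864059]
plane dz/du,dz/dv,z0 [  -1.0889973    -0.9801505  -105.10969669]
[-2.29, 6.32, 0.01, -0.05, -0.12, 0.1]
```

View pics/s3.png

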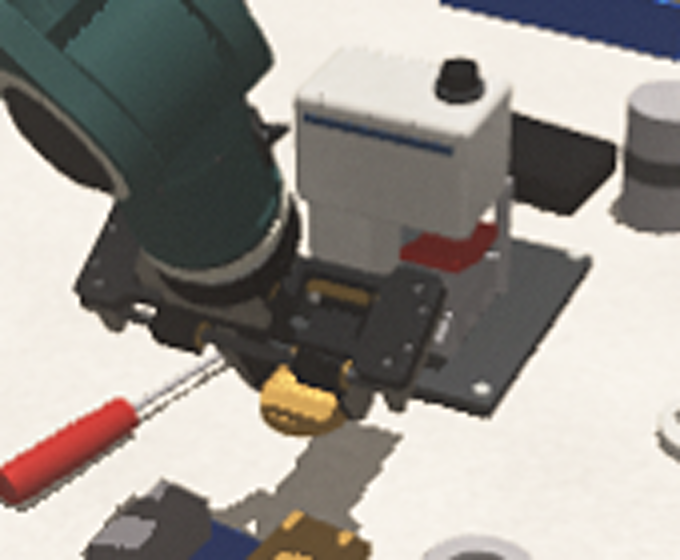

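```bash
cat >> h.py <<'E'
def held(zlo,ulo,uhi,fn=None):
    im,d=snap('top'); w=cloud('top',d); a=np.radians(RIG[2]); X=np.array([np.cos(a),np.sin(a)]);Y=np.array([-X[1],X[0]])
    u=(w[...,:2]-RIG[:2])@X*1000; v=(w[...,:2]-RIG[:2])@Y*1000; hsv=cv2.cvtColor(im,cv2.COLOR_RGB2HSV)
    g=(hsv[...,0]>8)&(hsv[...,0]<32)&(hsv[...,1]>90)&(u>ulo)&(u<uhi)&(abs(v)<45)&(w[...,2]>zlo)
    r=cv2.minAreaRect(np.c_[u[g],v[g]].astype(np.float32))
    c=np.linalg.lstsq(np.c_[u[g],v[g],np.ones(g.sum())],w[g][:,2]*1000,rcond=None)[0]
    print('gold n',g.sum(),'rect',np.round(r[0],1),np.round(r[1],1),round(r[2],1),'u',np.percentile(u[g],[1,99]).round(1),'v',np.percentile(v[g],[2,98]).round(1),'z slope deg',np.degrees(c[:2]).round(1),'zmed',np.median(w[g][:,2]).round(4))
    if fn: save(im,fn,(200,170,360,290),4)
E
python3 - <<'E'
from h import *
held(.06,-260,-60)
E
```

```text
gold n 980 rect [-148.9    0.5] [ 53.4 128.9] 89.3 u [-209.5  -85.7] v [-22.9  25.6] z slope deg [-2.2  4.5] zmed 0.098
```

arm_command(
  rows=[
    [[-1.0, 2.5, 0, 0, 0, 0], [-2.0, 5.0, 0, 0, 0, 0], [-2.5, 6.0, 0, 0, 0, 0], [-2.5, 6.0, 0, 0, 0, 0], [-3.5, 6.6, 0, 0, 0, 0], [-4.5, 7.2, 0, 0, 0, 0], [-5.4, 7.7, 0, 0, 0, 0], [-6.3, 8.2, 0, 0, 0, 0], [-7.1, 8.7, 0, 0, 0, 0], [-7.1, 8.7, 0, 0, 0, 0]],
  ],
)

```text
time: 6.02
tool_pos: [0.5817, 0.0111, 0.2175]
eef_rot: [[0.055, -0.032, 0.998], [-0.865, 0.498, 0.064], [-0.499, -0.867, -0.0]]
contact_force: [-0.6, 0.2, -1.7]
grip_width: 0.049
```

```bash
python3 - <<'E'
from h import *
s=st(); print(row(tgt(RIG,dx=-.02,zu=.0475,tipz=.003)))
E
```

```text
t 6.03 tip [0.5755 0.1058 0.0528] rigtip mm [-71.4   0.1  52.8] F rig [ 0.3  0.5 -1.7] w 0.049
[-2.06, 1.47, 0.01, 0.01, -0.04, 0.06]
```

arm_command(
  rows=[
    [[-0.5, 0.3, 0, 0, 0, 0], [-1.0, 0.6, 0, 0, 0, 0], [-1.5, 0.9, 0, 0, 0, 0], [-2.0, 1.2, 0, 0, 0, 0], [-2.0, 1.4, 0, 0, 0, 0], [-1.95, 1.5, 0, 0, 0, 0], [-1.95, 1.5, 0, 0, 0, 0]],
  ],
)

```text
time: 6.9
tool_pos: [0.5801, 0.0356, 0.2143]
eef_rot: [[0.055, -0.033, 0.998], [-0.865, 0.498, 0.064], [-0.5, -0.866, -0.001]]
contact_force: [-0.3, 1.6, 0.4]
grip_width: 0.0492
```

```bash
python3 - <<'E'
from h import *
s=st(); held(.03,-130,-10)
E
```

```text
t 6.9 tip [0.5739 0.1303 0.0497] rigtip mm [-46.8   0.1  49.7] F rig [1.6 0.2 0.4] w 0.0492
gold n 468 rect [-43.8   1.6] [54.6 72.6] 82.5 u [-71.8 -10.5] v [-24.   25.6] z slope deg [-5.7 13.6] zmed 0.0555
```

arm_command(
  rows=[
    [[-0.4, 0.2, 0, 0, 0, 0], [-0.8, 0.4, 0, 0, 0, 0], [-1.2, 0.6, 0, 0, 0, 0], [-1.4, 0.8, 0, 0, 0, 0], [-1.5, 0.9, 0, 0, 0, 0], [-1.5, 0.9, 0, 0, 0, 0]],
  ],
)

```text
time: 7.7
tool_pos: [0.5791, 0.053, 0.2143]
eef_rot: [[0.055, -0.032, 0.998], [-0.865, 0.498, 0.064], [-0.5, -0.866, -0.0]]
contact_force: [-0.3, -1.4, 1.8]
grip_width: 0.0493
```

arm_command(
  rows=[
    [[-0.1, 0.06, 0, 0, 0, 0], [-0.2, 0.12, 0, 0, 0, 0], [-0.25, 0.15, 0, 0, 0, 0]],
  ],
)

```text
time: 8.07
tool_pos: [0.5792, 0.0553, 0.2144]
eef_rot: [[0.055, -0.031, 0.998], [-0.865, 0.498, 0.063], [-0.499, -0.867, 0.0]]
contact_force: [-0.2, -5.4, 5.1]
grip_width: 0.049
```

```bash
python3 - <<'E'
from h import *
s=st()
E
```

```text
t 8.07 tip [0.5732 0.1499 0.0497] rigtip mm [-27.2  -0.5  49.7] F rig [-5.3  0.6  5.1] w 0.049
```

arm_command(
  rows=[
    [[-0.09, 0.05, 0, 0, 0, 0], [-0.13, 0.08, 0, 0, 0, 0], [-0.13, 0.08, 0, 0, 0, 0]],
  ],
)

```text
time: 8.45
tool_pos: [0.5792, 0.0555, 0.2145]
eef_rot: [[0.054, -0.031, 0.998], [-0.866, 0.496, 0.063], [-0.497, -0.867, -0.0]]
contact_force: [-1.6, -6.5, 6.8]
grip_width: 0.0492
```

```bash
python3 - <<'E'
from h import *
s=st(); print(s['moment'])
E
```

```text
t 8.45 tip [0.5732 0.1499 0.0497] rigtip mm [-27.2  -0.5  49.7] F rig [-6.4  2.   6.8] w 0.0492
[-1.25444321  0.35539403  0.35363977]
```

arm_command(
  rows=[
    [[0, 0, 0, 0, 0, 0], [0, 0, 0, 0, 0, 0], [0, 0, 0, 0, 0, 0], [0, -1, 0, 0, 0, 0], [0, -3, 0, 0, 0, 0], [0, -6, 0, 0, 0, 0], [0, -9, 0, 0, 0, 0], [0, -9, 0, 0, 0, 0]],
  ],
  grip=0.68,
)

```text
time: 9.45
tool_pos: [0.5829, 0.0095, 0.2947]
eef_rot: [[0.054, -0.026, 0.998], [-0.867, 0.495, 0.06], [-0.496, -0.868, 0.004]]
contact_force: [-0.2, 0.0, 0.0]
grip_width: 0.0627
```

```bash
python3 - <<'E'
from h import *
s=st(); held(.03,-90,-10); im,d=snap('scene'); save(im,'s4.png',(290,110,410,220),5)
print(row(tgt(P[2],zu=.14)))
E
```

```text
t 9.45 tip [0.5779 0.1037 0.1297] rigtip mm [-73.6  -2.2 129.7] F rig [0.  0.2 0. ] w 0.0627
gold n 377 rect [-36.3  -1. ] [49.2 52.1] 89.9 u [-60.5 -10.6] v [-24.4  23. ] z slope deg [ 7.3 -1.7] zmed 0.0553
[20.79, -13.99, 1.42, 3.78, 6.58, 0.18]
```

View pics/s4.png

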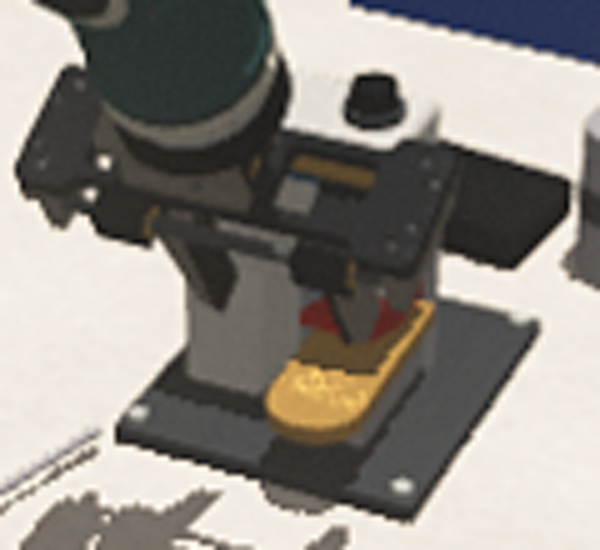

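arm_command(
  rows=[
    [[4.2, -2.8, 0.3, 0.8, 1.3, 0], [8.4, -5.6, 0.6, 1.5, 2.6, 0.1], [12.6, -8.4, 0.9, 2.3, 3.9, 0.1], [16.8, -11.2, 1.1, 3, 5.3, 0.1], [19.5, -13.1, 1.3, 3.6, 6.2, 0.2], [20.8, -14, 1.4, 3.8, 6.6, 0.2], [20.8, -14, 1.4, 3.8, 6.6, 0.2]],
  ],
  grip=0.75,
)

```text
time: 10.42
tool_pos: [0.6113, -0.2376, 0.3096]
eef_rot: [[-0.061, 0.034, 0.998], [-0.863, 0.5, -0.07], [-0.501, -0.865, -0.001]]
contact_force: [-0.9, -0.0, -0.4]
grip_width: 0.0692
```

```bash
python3 - <<'E'
from h import *
s=st(); print(row(tgt(P[2],zu=.04,tipz=.006)))
E
```

```text
t 10.43 tip [ 0.6178 -0.1426  0.1452] rigtip mm [-321.9  -26.1  145.2] F rig [ 0.   0.9 -0.4] w 0.0692
[4.97, 8.57, 0.04, 0.04, -0.06, -0.08]
```

arm_command(
  rows=[
    [[1.5, 2.6, 0, 0, 0, 0], [3.0, 5.2, 0, 0, 0, 0], [4.2, 7.3, 0, 0, 0, 0], [4.9, 8.4, 0, 0, 0, 0], [4.97, 8.57, 0.04, 0, 0, 0], [4.97, 8.57, 0.04, 0, 0, 0]],
  ],
)

```text
time: 11.18
tool_pos: [0.612, -0.2375, 0.2113]
eef_rot: [[-0.061, 0.035, 0.998], [-0.863, 0.5, -0.07], [-0.501, -0.865, 0.0]]
contact_force: [-0.1, 0.1, 0.8]
grip_width: 0.0691
```

arm_command(
  rows=[
    [[0, 0, 0, 0, 0, 0], [0, 0, 0, 0, 0, 0], [0, 0, 0, 0, 0, 0], [0, 0, 0, 0, 0, 0], [0, 0, 0, 0, 0, 0]],
  ],
  grip=0.0,
  force=58,
)

```text
time: 11.8
tool_pos: [0.6122, -0.2378, 0.2118]
eef_rot: [[-0.061, 0.036, 0.998], [-0.863, 0.5, -0.071], [-0.501, -0.866, 0.001]]
contact_force: [-0.2, -0.5, 2.3]
grip_width: 0.0486
```

```bash
python3 - <<'E'
from h import *
s=st(); 
print(row(tgt(RIG,dx=-.15,dy=0,zu=.09,tipz=.006)))
E
```

```text
t 11.8 tip [ 0.6191 -0.1429  0.0474] rigtip mm [-322.3  -27.3   47.4] F rig [-0.5  0.2  2.3] w 0.0486
[-14.76, 2.91, -3.38, -3.92, -6.68, -0.05]
```

arm_command(
  rows=[
    [[-0.5, -0.9, 0, 0, 0, 0], [-1.5, -2.6, 0, 0, 0, 0], [-2.5, -4.3, 0, 0, 0, 0], [-5.5, -2.5, -0.8, -1, -1.7, 0], [-8.5, -0.7, -1.6, -2, -3.4, 0], [-11.5, 1.1, -2.5, -3, -5.1, 0], [-13.8, 2.3, -3.1, -3.7, -6.2, 0], [-14.8, 2.9, -3.4, -3.9, -6.7, 0], [-14.8, 2.9, -3.4, -3.9, -6.7, 0], [-14.8, 2.9, -3.4, -3.9, -6.7, 0]],
  ],
)

```text
time: 13.05
tool_pos: [0.5886, -0.0947, 0.2607]
eef_rot: [[0.054, -0.03, 0.998], [-0.864, 0.499, 0.062], [-0.5, -0.866, 0.001]]
contact_force: [-0.7, -0.2, -1.3]
grip_width: 0.0485
```

```bash
python3 - <<'E'
from h import *
s=st(); held(.08,-260,-70)
im,d=snap('top'); w=cloud('top',d); a=np.radians(RIG[2]); X=np.array([np.cos(a),np.sin(a)]);Y=np.array([-X[1],X[0]])
u=(w[...,:2]-RIG[:2])@X*1000; v=(w[...,:2]-RIG[:2])@Y*1000
for lo in range(-215,-80,10):
    g=(u>lo)&(u<lo+10)&(abs(v)<17)&(w[...,2]<.13)&(w[...,2]>.07); print(lo+5,g.sum(),np.median(w[g][:,2]).round(4) if g.sum() else '',end='; ')
print(row(tgt(RIG,dx=-.10,dy=0,zu=.0585,tipz=.007,lean=30)))
E
```

```text
t 13.05 tip [5.828e-01 1.000e-04 9.620e-02] rigtip mm [-177.3   -0.4   96.2] F rig [-0.2  0.7 -1.3] w 0.0485
gold n 964 rect [-150.1    0.6] [ 52.3 126.2] 89.3 u [-209.7  -88.1] v [-23.5  24.6] z slope deg [-2.8  4.3] zmed 0.098
-210 36 0.0993; -200 50 0.0992; -190 53 0.0992; -180 54 0.0986; -170 54 0.0988; -160 57 0.0978; -150 54 0.0972; -140 56 0.0981; -130 57 0.0975; -120 53 0.0978; -110 54 0.0967; -100 57 0.0973; -90 44 0.0972; -80 0 ; [-2.9, 5.21, -0.01, -0.08, -0.09, -0.02]
```

```bash
python3 - <<'E'
from h import *
for dx,z in((-.1,.060),(-.06,.058),(-.05,.0558)): print(row(tgt(RIG,dx=dx,dy=0,zu=z,tipz=.0074,lean=31.1)))
E
```

```text
[-2.63, 5.05, -0.01, -0.09, -0.09, 1.08]
[-5.99, 7.22, -0.02, -0.09, -0.09, 1.08]
[-6.75, 7.91, -0.02, -0.09, -0.09, 1.08]
```

arm_command(
  rows=[
    [[-1, 2, 0, 0, 0, 0.5], [-2, 4, 0, 0, 0, 1.1], [-2.6, 5, 0, 0, 0, 1.1], [-3.5, 5.6, 0, 0, 0, 1.1], [-4.5, 6.3, 0, 0, 0, 1.1], [-5.4, 6.8, 0, 0, 0, 1.1], [-6, 7.2, 0, 0, 0, 1.1], [-6.4, 7.6, 0, 0, 0, 1.1], [-6.75, 7.9, 0, 0, 0, 1.1], [-6.75, 7.9, 0, 0, 0, 1.1]],
  ],
)

```text
time: 14.4
tool_pos: [0.5824, 0.0035, 0.2259]
eef_rot: [[0.054, -0.032, 0.998], [-0.854, 0.516, 0.063], [-0.517, -0.856, 0.0]]
contact_force: [-0.4, -0.4, -1.4]
grip_width: 0.0484
```

```bash
python3 - <<'E'
from h import *
s=st()
for dx,z in((-.05,.0553),(-.03,.0553)): print(row(tgt(RIG,dx=dx,dy=0,zu=z,tipz=.0074,lean=31.1)))
E
```

```text
t 14.4 tip [0.5763 0.1015 0.0633] rigtip mm [-75.7  -0.4  63.3] F rig [-0.4  0.4 -1.4] w 0.0484
[0.05, 0.03, -0.02, -0.07, -0.08, -0.02]
[-1.67, 1.07, -0.02, -0.07, -0.08, -0.02]
```

arm_command(
  rows=[
    [[-0.25, 0.2, 0, 0, 0, 0], [-0.5, 0.35, 0, 0, 0, 0], [-0.8, 0.52, 0, 0, 0, 0], [-0.8, 0.52, 0, 0, 0, 0]],
  ],
)

```text
time: 14.9
tool_pos: [0.5817, 0.0134, 0.2256]
eef_rot: [[0.054, -0.032, 0.998], [-0.854, 0.516, 0.063], [-0.517, -0.856, 0.0]]
contact_force: [0.2, 0.1, -0.7]
grip_width: 0.0484
```

arm_command(
  rows=[
    [[-0.3, 0.2, 0, 0, 0, 0], [-0.6, 0.38, 0, 0, 0, 0], [-0.8, 0.49, 0, 0, 0, 0], [-0.8, 0.49, 0, 0, 0, 0]],
  ],
)

```text
time: 15.4
tool_pos: [0.5811, 0.0231, 0.2256]
eef_rot: [[0.055, -0.033, 0.998], [-0.854, 0.516, 0.064], [-0.517, -0.856, 0.0]]
contact_force: [0.0, -0.6, -1.8]
grip_width: 0.0487
```

arm_command(
  rows=[
    [[-0.3, 0.18, 0, 0, 0, 0], [-0.6, 0.36, 0, 0, 0, 0], [-0.8, 0.48, 0, 0, 0, 0], [-0.8, 0.48, 0, 0, 0, 0]],
  ],
)

```text
time: 15.9
tool_pos: [0.5804, 0.0327, 0.2257]
eef_rot: [[0.055, -0.033, 0.998], [-0.854, 0.516, 0.064], [-0.517, -0.856, 0.0]]
contact_force: [-0.4, -0.0, -0.9]
grip_width: 0.0484
```

```bash
python3 - <<'E'
from h import *
s=st()
E
```

```text
t 15.9 tip [0.5741 0.1308 0.0631] rigtip mm [-46.3  -0.1  63.1] F rig [ 0.   0.4 -0.9] w 0.0484
```

arm_command(
  rows=[
    [[-0.3, 0.19, 0, 0, 0, 0], [-0.6, 0.37, 0, 0, 0, 0], [-0.9, 0.55, 0, 0, 0, 0], [-1.2, 0.73, 0, 0, 0, 0], [-1.45, 0.89, 0, 0, 0, 0], [-1.45, 0.89, 0, 0, 0, 0]],
  ],
)

```text
time: 16.65
tool_pos: [0.5792, 0.05, 0.2256]
eef_rot: [[0.056, -0.033, 0.998], [-0.854, 0.516, 0.065], [-0.517, -0.856, 0.0]]
contact_force: [0.1, -0.1, -1.4]
grip_width: 0.0485
```

arm_command(
  rows=[
    [[-0.1, 0.06, 0, 0, 0, 0], [-0.2, 0.12, 0, 0, 0, 0], [-0.3, 0.18, 0, 0, 0, 0], [-0.3, 0.18, 0, 0, 0, 0]],
  ],
)

```text
time: 17.15
tool_pos: [0.579, 0.0536, 0.2256]
eef_rot: [[0.056, -0.033, 0.998], [-0.854, 0.516, 0.065], [-0.517, -0.856, 0.0]]
contact_force: [-0.0, 0.8, -1.2]
grip_width: 0.0484
```

```bash
python3 - <<'E'
from h import *
s=st()
E
```

```text
t 17.15 tip [0.5727 0.1517 0.063 ] rigtip mm [-25.4  -0.   63. ] F rig [ 0.8 -0.  -1.2] w 0.0484
```

arm_command(
  rows=[
    [[-0.1, 0.06, 0, 0, 0, 0], [-0.2, 0.12, 0, 0, 0, 0], [-0.2, 0.12, 0, 0, 0, 0]],
  ],
)

```text
time: 17.52
tool_pos: [0.5789, 0.0548, 0.2255]
eef_rot: [[0.055, -0.033, 0.998], [-0.855, 0.515, 0.064], [-0.516, -0.857, 0.0]]
contact_force: [-0.5, -5.6, -0.1]
grip_width: 0.0484
```

arm_command(
  rows=[
    [[-0.1, 0.06, 0, 0, 0, 0], [-0.2, 0.12, 0, 0, 0, 0], [-0.2, 0.12, 0, 0, 0, 0]],
  ],
)

```text
time: 17.9
tool_pos: [0.5789, 0.0553, 0.2257]
eef_rot: [[0.054, -0.032, 0.998], [-0.856, 0.513, 0.063], [-0.514, -0.858, 0.0]]
contact_force: [-1.8, -9.1, 4.2]
grip_width: 0.0484
```

```bash
python3 - <<'E'
from h import *
s=st()
E
```

```text
t 17.9 tip [0.5727 0.1528 0.0627] rigtip mm [-24.3  -0.2  62.7] F rig [-9.   2.4  4.2] w 0.0484
```

arm_command(
  rows=[
    [[0, 0, 0, 0, 0, 0], [0, 0, 0, 0, 0, 0], [0, 0, 0, 0, 0, 0], [0, -1, 0, 0, 0, 0], [0, -4, 0, 0, 0, 0], [0, -8, 0, 0, 0, 0], [0, -13, 0, 0, 0, 0], [0, -15, 0, 0, 0, 0], [0, -15, 0, 0, 0, 0]],
  ],
  grip=0.66,
)

```text
time: 19.02
tool_pos: [0.5842, -0.0227, 0.3561]
eef_rot: [[0.054, -0.029, 0.998], [-0.857, 0.512, 0.061], [-0.513, -0.858, 0.003]]
contact_force: [0.1, 0.4, -0.8]
grip_width: 0.0608
```

```bash
python3 - <<'E'
from h import *
s=st(); held(.03,-90,-10); im,d=snap('scene'); save(im,'s5.png',(310,120,400,210),6.5); np.savez('s5.npz',im=im,d=d)
print(row(tgt(P[3],zu=.14)))
# foot red pixels before/after
a=np.load('scene0.npz')['im'].astype(int)
for x in (a,im.astype(int)):
    r=(x[...,0]>1.8*x[...,1])&(x[...,0]>60); r[:120]=0;r[200:]=0;r[:,:340]=0;r[:,400:]=0
    v,u=np.nonzero(r); print(r.sum(),v.mean(),u.mean(),[(c,int(v[u==c].min()),int(v[u==c].max())) for c in range(350,376,4) if (u==c).any()])
E
```

```text
t 19.02 tip [0.5788 0.0746 0.193 ] rigtip mm [-102.7   -1.2  193. ] F rig [ 0.4 -0.1 -0.8] w 0.0608
gold n 381 rect [-36.8  -0.8] [49.7 52.3] 89.1 u [-60.6 -11.1] v [-23.4  23.1] z slope deg [ 4.4 -5.1] zmed 0.0657
[39.47, -18.6, -11.22, -3.7, -6.34, -0.95]
154 172.06493506493507 362.11038961038963 [(350, 172, 174), (354, 170, 175), (358, 169, 176), (362, 170, 177), (366, 170, 176), (370, 166, 173)]
158 171.98101265822785 362.126582278481 [(350, 172, 174), (354, 170, 175), (358, 169, 176), (362, 170, 177), (366, 170, 176), (370, 166, 173)]
```

View pics/s5.png

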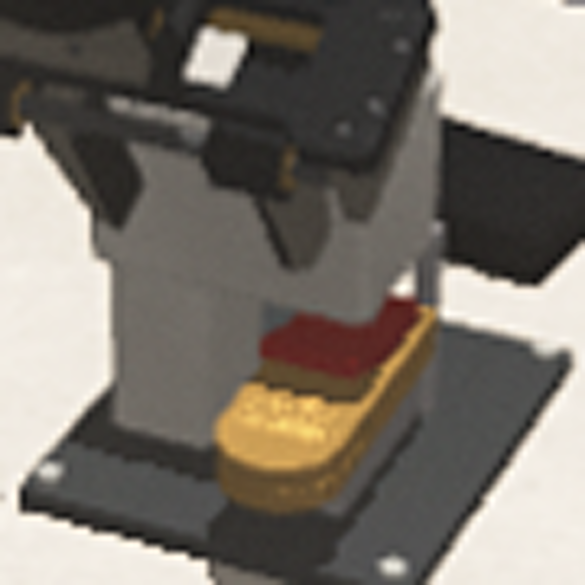

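arm_command(
  rows=[
    [[5, -2.3, -1.4, -0.5, -0.8, -0.1], [10, -4.7, -2.8, -0.9, -1.6, -0.2], [15, -7, -4.2, -1.4, -2.4, -0.4], [20, -9.4, -5.7, -1.9, -3.2, -0.5], [25, -11.8, -7.1, -2.3, -4, -0.6], [30, -14.1, -8.5, -2.8, -4.8, -0.7], [35, -16.5, -10, -3.3, -5.6, -0.8], [38, -17.9, -10.8, -3.6, -6.1, -0.9], [39.5, -18.6, -11.2, -3.7, -6.3, -0.95], [39.5, -18.6, -11.2, -3.7, -6.3, -0.95]],
  ],
  grip=0.75,
)

```text
time: 20.38
tool_pos: [0.4994, -0.4617, 0.3092]
eef_rot: [[0.164, -0.096, 0.982], [-0.849, 0.492, 0.19], [-0.502, -0.865, -0.001]]
contact_force: [-0.3, -0.9, 0.0]
grip_width: 0.0688
```

```bash
python3 - <<'E'
from h import *
s=st(); print(row(tgt(P[3],zu=.04,tipz=.006)),s['q'].round(0))
im,d=snap('scene'); x=im.astype(int)
r=(x[...,0]>1.8*x[...,1])&(x[...,0]>60); r[:120]=0;r[200:]=0;r[:,:340]=0;r[:,400:]=0
v,u=np.nonzero(r); print(r.sum(),v.mean(),u.mean())
E
```

```text
t 20.38 tip [ 0.4812 -0.3681  0.1448] rigtip mm [-538.2  124.8  144.8] F rig [-0.9  0.4  0. ] w 0.0688
[4.95, 8.53, -0.03, 0.03, -0.07, -0.11] [ 59.  45. -26.  81.  -2.  80.  48.]
154 172.02597402597402 362.23376623376623
```

arm_command(
  rows=[
    [[1.5, 2.6, 0, 0, 0, 0], [3.0, 5.2, 0, 0, 0, 0], [4.2, 7.3, 0, 0, 0, 0], [4.9, 8.4, 0, 0, 0, 0], [4.95, 8.55, -0.03, 0, 0, -0.1], [4.95, 8.55, -0.03, 0, 0, -0.1]],
  ],
)

```text
time: 21.18
tool_pos: [0.5001, -0.4605, 0.2119]
eef_rot: [[0.166, -0.095, 0.981], [-0.85, 0.49, 0.192], [-0.5, -0.866, 0.001]]
contact_force: [0.2, 0.3, 0.7]
grip_width: 0.0693
```

arm_command(
  rows=[
    [[0, 0, 0, 0, 0, 0], [0, 0, 0, 0, 0, 0], [0, 0, 0, 0, 0, 0], [0, 0, 0, 0, 0, 0], [0, 0, 0, 0, 0, 0]],
  ],
  grip=0.0,
  force=60,
)

```text
time: 21.8
tool_pos: [0.5001, -0.4609, 0.2124]
eef_rot: [[0.166, -0.095, 0.982], [-0.851, 0.49, 0.191], [-0.499, -0.867, 0.001]]
contact_force: [0.1, -2.8, 3.8]
grip_width: 0.0479
```

```bash
python3 - <<'E'
from h import *
s=st(); 
print(row(tgt(P[3],zu=.14,tipz=.007)),row(tgt(RIG,dx=-.15,dy=0,zu=.11,tipz=.007,lean=31)))
E
```

```text
t 21.8 tip [ 0.4821 -0.3679  0.0477] rigtip mm [-538.   123.8   47.7] F rig [-2.8  0.1  3.8] w 0.0479
[-4.89, -8.62, -0.1, -0.04, 0.06, 0.08] [-32.91, 11.17, 15.68, 3.67, 6.35, 1.08]
```

arm_command(
  rows=[
    [[-0.5, -0.9, 0, 0, 0, 0], [-2, -3.5, 0, 0, 0, 0], [-4, -6.9, 0, 0, 0, 0], [-8.8, -3.9, 2.6, 0.6, 1, 0.2], [-13.6, -0.9, 5.2, 1.2, 2.1, 0.4], [-18.4, 2.1, 7.9, 1.8, 3.2, 0.5], [-23.2, 5.1, 10.5, 2.5, 4.2, 0.7], [-28, 8.1, 13.1, 3.1, 5.3, 0.9], [-31.5, 10.3, 15, 3.5, 6.1, 1.05], [-32.9, 11.2, 15.7, 3.7, 6.4, 1.1]],
  ],
)

```text
time: 23.05
tool_pos: [0.5888, -0.0924, 0.2799]
eef_rot: [[0.059, -0.035, 0.998], [-0.854, 0.515, 0.068], [-0.517, -0.856, -0.0]]
contact_force: [-0.2, -0.3, -2.1]
grip_width: 0.0482
```

arm_command(
  rows=[
    [[0, 0, 0, 0, 0, 0], [0, 0, 0, 0, 0, 0]],
  ],
)

```text
time: 23.3
tool_pos: [0.5886, -0.0942, 0.2796]
eef_rot: [[0.057, -0.035, 0.998], [-0.855, 0.514, 0.067], [-0.516, -0.857, -0.001]]
contact_force: [-0.2, -0.9, -2.2]
grip_width: 0.0485
```

```bash
python3 - <<'E'
from h import *
s=st(); held(.08,-260,-70)
im,d=snap('top'); w=cloud('top',d); a=np.radians(RIG[2]); X=np.array([np.cos(a),np.sin(a)]);Y=np.array([-X[1],X[0]])
u=(w[...,:2]-RIG[:2])@X*1000; v=(w[...,:2]-RIG[:2])@Y*1000
for lo in range(-215,-80,15):
    g=(u>lo)&(u<lo+15)&(abs(v)<17)&(w[...,2]<.15)&(w[...,2]>.09); print(lo+7,g.sum(),np.median(w[g][:,2]).round(4) if g.sum() else '',end='; ')
for dx,z in((-.1,.072),(-.085,.0672),(-.05,.066)): print(row(tgt(RIG,dx=dx,dy=0,zu=z,tipz=.0077,lean=31.1)))
E
```

```text
t 23.3 tip [0.582  0.0036 0.1168] rigtip mm [-173.8    0.2  116.8] F rig [-0.9  0.3 -2.2] w 0.0485
gold n 993 rect [-148.3    1.4] [ 52.2 126.3] 89.6 u [-208.6  -86.4] v [-22.5  25.6] z slope deg [-2.2  4.8] zmed 0.1187
-208 57 0.1187; -193 78 0.119; -178 85 0.1186; -163 86 0.1187; -148 85 0.119; -133 87 0.1186; -118 84 0.119; -103 86 0.1186; -88 53 0.1182; [-2.2, 5.67, -0.0, 0.06, 0.03, 0.06]
[-3.23, 6.85, -0.0, 0.06, 0.03, 0.06]
[-6.17, 8.76, 0.0, 0.06, 0.03, 0.06]
```

arm_command(
  rows=[
    [[-1, 2.5, 0.1, 0, 0, 0], [-2.2, 5.7, 0.1, 0, 0, 0], [-2.7, 6.3, 0.1, 0, 0, 0], [-2.8, 6.7, 0.1, 0, 0, 0], [-2.8, 6.7, 0.1, 0, 0, 0]],
  ],
)

```text
time: 24.02
tool_pos: [0.5862, -0.0373, 0.237]
eef_rot: [[0.055, -0.033, 0.998], [-0.855, 0.514, 0.064], [-0.515, -0.857, 0.0]]
contact_force: [-0.5, -0.3, -1.9]
grip_width: 0.048
```

```bash
python3 - <<'E'
from h import *
s=st()
for dx,z in((-.085,.066),(-.075,.0655),(-.055,.0655)): print(row(tgt(RIG,dx=dx,dy=-.001,zu=z,tipz=.0077,lean=31.1)))
E
```

```text
t 24.02 tip [0.58   0.0604 0.0742] rigtip mm [-117.    -1.4   74.2] F rig [-0.3  0.5 -1.9] w 0.048
[-0.45, 0.35, -0.03, -0.03, -0.01, 0.11]
[-1.28, 0.91, -0.03, -0.03, -0.01, 0.11]
[-3.0, 1.94, -0.03, -0.03, -0.01, 0.11]
```

arm_command(
  rows=[
    [[-0.4, 0.3, 0, 0, 0, 0], [-0.8, 0.6, 0, 0, 0, 0], [-1.25, 0.9, 0, 0, 0, 0], [-1.25, 0.9, 0, 0, 0, 0]],
  ],
)

```text
time: 24.52
tool_pos: [0.5851, -0.0212, 0.2359]
eef_rot: [[0.056, -0.033, 0.998], [-0.855, 0.514, 0.065], [-0.515, -0.857, 0.0]]
contact_force: [0.4, -0.0, -1.5]
grip_width: 0.0482
```

arm_command(
  rows=[
    [[-0.4, 0.24, 0, 0, 0, 0], [-0.8, 0.48, 0, 0, 0, 0], [-1.2, 0.72, 0, 0, 0, 0], [-1.2, 0.72, 0, 0, 0, 0]],
  ],
)

```text
time: 25.02
tool_pos: [0.5847, -0.0088, 0.2359]
eef_rot: [[0.055, -0.031, 0.998], [-0.857, 0.512, 0.063], [-0.513, -0.859, 0.002]]
contact_force: [-0.6, -4.8, 0.2]
grip_width: 0.0484
```

```bash
python3 - <<'E'
from h import *
s=st()
for dx,z in((-.045,.0655),(-.03,.0655)): print(row(tgt(RIG,dx=dx,dy=-.001,zu=z,tipz=.0077,lean=31.1)))
E
```

```text
t 25.02 tip [0.5787 0.0884 0.0728] rigtip mm [-88.9  -2.   72.8] F rig [-4.8  0.9  0.2] w 0.0484
[-1.47, 0.88, -0.07, -0.12, -0.0, 0.25]
[-2.76, 1.65, -0.07, -0.12, -0.0, 0.25]
```

arm_command(
  rows=[
    [[-0.4, 0.24, -0.05, 0, 0, 0.1], [-0.8, 0.48, -0.05, 0, 0, 0.2], [-1.2, 0.72, -0.05, 0, 0, 0.2], [-1.5, 0.9, -0.05, 0, 0, 0.2], [-1.5, 0.9, -0.05, 0, 0, 0.2]],
  ],
)

```text
time: 25.65
tool_pos: [0.5839, 0.0063, 0.2361]
eef_rot: [[0.054, -0.028, 0.998], [-0.857, 0.512, 0.06], [-0.513, -0.859, 0.004]]
contact_force: [0.6, -7.4, 1.0]
grip_width: 0.0477
```

arm_command(
  rows=[
    [[-0.4, 0.24, 0, 0, 0, 0.2], [-0.8, 0.48, 0, 0, 0, 0.2], [-1.2, 0.72, 0, 0, 0, 0.2], [-1.5, 0.9, 0, 0, 0, 0.2], [-1.5, 0.9, 0, 0, 0, 0.2]],
  ],
)

```text
time: 26.28
tool_pos: [0.5836, 0.0221, 0.2362]
eef_rot: [[0.053, -0.025, 0.998], [-0.857, 0.513, 0.058], [-0.513, -0.858, 0.006]]
contact_force: [1.3, -5.1, -0.0]
grip_width: 0.0482
```

```bash
python3 - <<'E'
from h import *
s=st()
for dx,z in((-.015,.0655),(0,.0655)): print(row(tgt(RIG,dx=dx,dy=-.001,zu=z,tipz=.0077,lean=31.1)))
E
```

```text
t 26.27 tip [0.579  0.1195 0.0732] rigtip mm [-57.9  -4.2  73.2] F rig [-5.1 -0.9 -0. ] w 0.0482
[-1.38, 0.86, -0.17, -0.49, -0.16, 0.21]
[-2.67, 1.63, -0.18, -0.49, -0.16, 0.21]
```

arm_command(
  rows=[
    [[-0.35, 0.22, -0.1, -0.2, 0, 0.2], [-0.7, 0.43, -0.2, -0.4, -0.1, 0.2], [-1.05, 0.65, -0.3, -0.5, -0.1, 0.2], [-1.4, 0.87, -0.3, -0.5, -0.1, 0.2], [-1.4, 0.87, -0.3, -0.5, -0.1, 0.2]],
  ],
)

```text
time: 26.9
tool_pos: [0.5806, 0.0367, 0.2361]
eef_rot: [[0.053, -0.03, 0.998], [-0.856, 0.513, 0.061], [-0.514, -0.858, 0.002]]
contact_force: [1.1, -5.5, -0.8]
grip_width: 0.0479
```

arm_command(
  rows=[
    [[-0.3, 0.18, 0, 0, 0, 0], [-0.6, 0.36, 0, 0, 0, 0], [-0.9, 0.54, 0, 0, 0, 0], [-0.9, 0.54, 0, 0, 0, 0]],
  ],
)

```text
time: 27.4
tool_pos: [0.5807, 0.0454, 0.2364]
eef_rot: [[0.052, -0.027, 0.998], [-0.857, 0.511, 0.058], [-0.512, -0.859, 0.004]]
contact_force: [0.5, -6.0, 1.3]
grip_width: 0.0479
```

```bash
python3 - <<'E'
from h import *
s=st()
for dx,z in((-.0,.0655),): print(row(tgt(RIG,dx=dx,dy=0,zu=z,tipz=.0077,lean=31.1)))
held(.06,-130,-10)
E
```

```text
t 27.4 tip [0.5757 0.1425 0.0731] rigtip mm [-34.7  -2.4  73.1] F rig [-6.1 -0.1  1.3] w 0.0479
[-0.65, 0.44, -0.13, -0.36, -0.2, 0.31]
gold n 385 rect [-60.1   6.1] [ 57.9 106.7] 78.8 u [-72.8 -11.4] v [-25.6  24.2] z slope deg [-17.3  22.5] zmed 0.0756
```

arm_command(
  rows=[
    [[-0.25, 0.15, -0.1, -0.2, -0.1, 0.2], [-0.5, 0.31, -0.2, -0.4, -0.2, 0.3], [-0.75, 0.47, -0.2, -0.4, -0.2, 0.3], [-0.75, 0.47, -0.2, -0.4, -0.2, 0.3]],
  ],
)

```text
time: 27.95
tool_pos: [0.5791, 0.0524, 0.2361]
eef_rot: [[0.054, -0.031, 0.998], [-0.856, 0.513, 0.062], [-0.514, -0.858, 0.001]]
contact_force: [2.0, -4.9, -0.1]
grip_width: 0.0485
```

arm_command(
  rows=[
    [[-0.1, 0.06, 0, 0, 0, 0], [-0.2, 0.12, 0, 0, 0, 0], [-0.2, 0.12, 0, 0, 0, 0]],
  ],
)

```text
time: 28.32
tool_pos: [0.5791, 0.0531, 0.2363]
eef_rot: [[0.053, -0.03, 0.998], [-0.857, 0.511, 0.061], [-0.512, -0.859, 0.001]]
contact_force: [-1.8, -8.4, 3.2]
grip_width: 0.0485
```

```bash
python3 - <<'E'
from h import *
s=st()
E
```

```text
t 28.32 tip [0.5734 0.1502 0.0731] rigtip mm [-26.9  -0.6  73.1] F rig [-8.2  2.4  3.2] w 0.0485
```

arm_command(
  rows=[
    [[-0.15, 0.09, 0, 0, 0, 0.2], [-0.3, 0.18, 0, 0, 0, 0.2], [-0.3, 0.18, 0, 0, 0, 0.2]],
  ],
)

```text
time: 28.7
tool_pos: [0.5791, 0.055, 0.2362]
eef_rot: [[0.052, -0.029, 0.998], [-0.857, 0.512, 0.06], [-0.513, -0.858, 0.002]]
contact_force: [-0.6, -7.1, 1.8]
grip_width: 0.0479
```

```bash
python3 - <<'E'
from h import *
s=st(); held(.06,-130,-10)
E
```

```text
t 28.7 tip [0.5735 0.1524 0.0731] rigtip mm [-24.8  -0.9  73.1] F rig [-7.1  1.1  1.8] w 0.0479
gold n 295 rect [-35.7   1.6] [52.9 50.6] 85.9 u [-59.3 -11.2] v [-24.5  26. ] z slope deg [-14.2  27.4] zmed 0.076
```

arm_command(
  rows=[
    [[-0.15, 0.09, -0.05, 0, 0, 0], [-0.3, 0.18, -0.05, 0, 0, 0], [-0.3, 0.18, -0.05, 0, 0, 0]],
  ],
)

```text
time: 29.12
tool_pos: [0.5789, 0.0566, 0.2364]
eef_rot: [[0.051, -0.028, 0.998], [-0.858, 0.51, 0.058], [-0.511, -0.859, 0.003]]
contact_force: [-0.4, -8.4, 3.0]
grip_width: 0.0483
```

```bash
python3 - <<'E'
from h import *
s=st()
E
```

```text
t 29.12 tip [0.5736 0.1536 0.0731] rigtip mm [-23.5  -1.1  73.1] F rig [-8.4  1.   3. ] w 0.0483
```

arm_command(
  rows=[
    [[-0.15, 0.09, 0, 0, 0, 0], [-0.3, 0.18, 0, 0, 0, 0], [-0.4, 0.24, 0, 0, 0, 0], [-0.4, 0.24, 0, 0, 0, 0]],
  ],
)

```text
time: 29.62
tool_pos: [0.5789, 0.0584, 0.2367]
eef_rot: [[0.05, -0.026, 0.998], [-0.86, 0.507, 0.057], [-0.508, -0.861, 0.003]]
contact_force: [-2.9, -12.2, 7.0]
grip_width: 0.0484
```

```bash
python3 - <<'E'
from h import *
s=st();im,d=snap('scene'); save(im,'s6.png',(310,130,400,220),6.5)
held(.06,-130,-10)
E
```

```text
t 29.62 tip [0.5739 0.1547 0.073 ] rigtip mm [-22.4  -1.4  73. ] F rig [-11.9   3.7   7. ] w 0.0484
gold n 270 rect [-37.5   2.3] [55.2 55.2] 85.0 u [-58.9 -11.3] v [-25.1  24.7] z slope deg [-19.6  27.9] zmed 0.0762
```

View pics/s6.png

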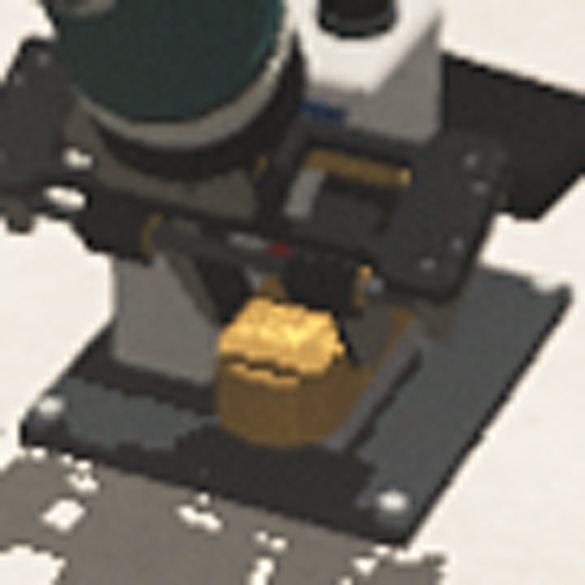

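arm_command(
  rows=[
    [[0, 0, 0, 0, 0, 0], [0, 0, 0, 0, 0, 0], [0, 0, 0, 0, 0, 0], [0, -1, 0, 0, 0, 0], [0, -4, 0, 0, 0, 0], [0, -8, 0, 0, 0, 0], [0, -13, 0, 0, 0, 0], [2, -18, 0, 0, 0, 0], [7, -20, 0, 0, 0, 0], [7, -20, 0, 0, 0, 0]],
  ],
  grip=0.66,
)

```text
time: 30.98
tool_pos: [0.5876, -0.1089, 0.3732]
eef_rot: [[0.043, -0.022, 0.999], [-0.862, 0.505, 0.048], [-0.506, -0.863, 0.003]]
contact_force: [-0.3, 0.6, -0.6]
grip_width: 0.0608
```

```bash
python3 - <<'E'
from h import *
s=st();im,d=snap('scene'); save(im,'s7.png',(310,130,400,220),6.5)
held(.06,-90,-10); held(.06,-90,-10)
x=im.astype(int); r=(x[...,0]>1.8*x[...,1])&(x[...,0]>60); r[:120]=0;r[200:]=0;r[:,:340]=0;r[:,400:]=0
v,u=np.nonzero(r); print(r.sum(),v.mean(),u.mean(),[(c,int(v[u==c].min()),int(v[u==c].max())) for c in range(350,376,4) if (u==c).any()])
E
```

```text
t 30.98 tip [ 0.5834 -0.0129  0.2093] rigtip mm [-1.903e+02 -1.000e-01  2.093e+02] F rig [ 0.6  0.3 -0.6] w 0.0608
gold n 392 rect [-36.    0.8] [53.4 50.2] 87.0 u [-60.9 -11.3] v [-23.5  22.8] z slope deg [ 6.7 -2.9] zmed 0.0756
gold n 392 rect [-35.9   1.3] [53.5 50.4] 86.1 u [-60.8 -11.2] v [-24.4  22.8] z slope deg [ 5.2 -2.8] zmed 0.0754
103 169.6893203883495 362.1456310679612 [(350, 169, 170), (354, 168, 171), (358, 169, 172), (362, 170, 174), (366, 170, 173), (370, 165, 170)]
```

View pics/s7.png

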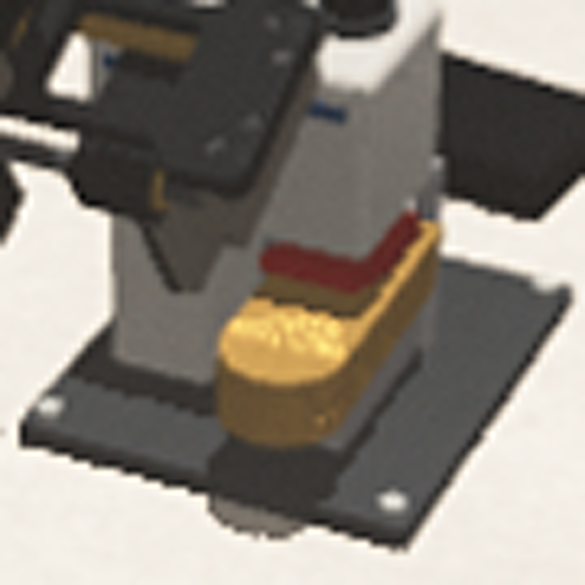

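```bash
python3 - <<'E'
from h import *
a=np.radians(RIG[2]); X=np.array([np.cos(a),np.sin(a)]);Y=np.array([-X[1],X[0]])
for n in ('top','scene'):
  E=[]
  for k in range(6):
    im,d=snap(n); w=cloud(n,d); u=(w[...,:2]-RIG[:2])@X*1000; v=(w[...,:2]-RIG[:2])@Y*1000; hsv=cv2.cvtColor(im,cv2.COLOR_RGB2HSV)
    g=(hsv[...,0]>8)&(hsv[...,0]<32)&(hsv[...,1]>90)&(u>-70)&(u<70)&(abs(v)<40)&(w[...,2]>.071)&(w[...,2]<.080)
    U=u[g];V=v[g]
    for lo in range(-66,60,6):
        m=(U>=lo)&(U<lo+6)
        if m.sum()>4: E.append((lo+3,V[m].min(),V[m].max(),m.sum()))
  E=np.array(E)
  for c in np.unique(E[:,0]): e=E[E[:,0]==c]; print(n,int(c),e.mean(0)[1:].round(1))
E
```

```text
top -63 [-5.4  9.8  6.8]
top -57 [-18.6  15.2  28.7]
top -51 [-22.2  18.9  35.7]
top -45 [-25.   21.6  44.8]
top -39 [-25.2  21.2  42.2]
top -33 [-25.5  22.   42.3]
top -27 [-23.8  22.3  45.8]
top -21 [-24.4  21.8  42.3]
top -15 [-26.5  21.6  45.8]
top -9 [-17.8  10.8   7.7]
scene -63 [-16.8   8.7  17.3]
scene -57 [-21.3  16.4  27.5]
scene -51 [-25.3  17.9  30.3]
scene -45 [-26.7  21.5  29.3]
scene -39 [-26.4  21.8  27.8]
scene -33 [-26.8  22.4  30.8]
scene -27 [-25.8  23.6  27.7]
scene -21 [-26.4  23.   27.7]
scene -15 [-26.2  23.3  27.8]
scene -9 [-26.4  22.4  27.2]
scene -3 [-26.4  20.5  27.7]
scene 3 [-26.4  22.9  22.3]
scene 9 [-26.5  10.2   8.8]
scene 15 [-25.6 -16.6   5.8]
scene 21 [-26.7 -17.8   7.4]
scene 27 [-25.6 -19.5   5. ]
scene 33 [-26.5 -18.7   6.8]
scene 39 [-26.3 -19.8   5.5]
scene 45 [-26.1 -19.1   5.5]
scene 51 [-26.6 -19.2   6.8]
scene 57 [-25.9 -19.9   5.2]
```

```bash
python3 - <<'E'
from h import *
print(arm.close_job())
E
```

```text
the job is handed in; nothing more can be done
None
```

The stack is snug with three plates (plate1, plate2, plate3), the red foot bears on the top one, and I've handed the job in. Plate4 stays on its rack. The arm took about 31 s of the 72 s and never touched the other things on the bench.

**First two plates:** each was pushed in until it stopped hard at about 6 to 9 N. Plate 2 went in with no load from the foot, and the foot had not moved in the picture, so there was still a gap.

**Third plate:** it met the foot's slope, took 5 to 8 N to slide in, and stopped at about 12 N.

**Last checks:**
- **Snug:** the foot shows about 3 pixels higher in the scene camera, which is roughly 7 mm of lift.
- **Flush:** the rounded ends of all three plates line up within about 0.5 mm.
- **Squareness:** a rough fit on the top-camera picture suggested plate 3 was turned by 3 to 4 degrees. The full side edge in the scene camera came out straight and parallel to the fixture, so I went with that and did not correct it.
- **Sideways position:** plate 3 reads about 1.5 mm off centre, which is within the camera calibration error.
- **Home:** I judged this from the hard stops and the lined-up ends; I had no direct view of the plates touching the pins.

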